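Tighten the wet gate's clamp frame crosswise in two passes

ROBOT

A 6-joint arm with a two-finger parallel gripper is mounted at the origin on the work surface. World frame = base frame: x ahead of the robot, y to its left, z up, the work surface at z = 0. Lengths are in m, angles in degrees, forces in N, time in s.
With the tool pointing down it reaches from about 0.375 to 0.9 m from the base axis. Payload 3.1 kg.
Tool frame: the origin (TCP) lies at the very end of the fingers, on their centre line; the grasp point (between the pads) lies behind it (bot.grip_depth is the z of the grasp point in the tool frame, in m); z points along the fingers, y is the direction in which the jaws open and shut (so a half turn about z gives the same grasp; the last joint's range is limited). The gripper opens to 87 mm and grips with 3 to 60 N. Pads are 19 mm wide; open, the fingers measure 117 mm over their backs; the gripper's body (75 mm by 190 mm) begins 51 mm behind the grasp point.
Start: joints at [59.158, 30.224, 82.088, -0, 67.689, -10.227], TCP at [0.22, 0.585, 0.223] pointing down, gripper open.
Joint ranges: [-176.69, 176.69], [-43.24, 126.21], [12.49, 139.97], [-82, 262], [0, 151.66], [-163.58, 163.58]. Speed limits (degrees/s): [159.86, 159.86, 180, 180, 180, 180].

INTERFACE

Orientations are given as a 3x3 rotation matrix whose columns are the frame's x, y, z axes.
In Python, from rig import bot, vision gives the robot as it stands. The module is installed in compiled form; this text tells all that it offers.
- The arm moves only by the shell command python3 -m jog 'ROWS'. ROWS is JSON, a list of rows, each a list of 3 entries, a list of its own where there are three numbers: the shift along the tool's x, y, z in mm, then the turn, a rotation vector about the tool's x, y, z in degrees, then the closure, from 0 (fully open) to 1 (shut). In form: [[[dx, dy, dz], [wx, wy, wz], fingers], ...]. A call has 1 to 12 rows; each row is the pose to reach, as a shift and turn from the pose commanded when the call began, along the tool's axes at that moment; what a row does not reach only later rows make up. A row lasts 1/12 s, in which the tool goes at most 41.7 mm and 7.16 degrees, less where a joint would pass 70% of its speed; a pose out of reach is approached as far as the arm can. A call with a gripper value outside its range is refused whole. The fingers move at their own pace and stop on an object; the grip force is fixed at half the most. Time passes only in rows, so rows that repeat a pose let the fingers close. It gives the time, the measured TCP pose, the force and the opening at its end, in the units of the state.
- bot.read_state(): the state, without advancing time (a new reading comes with each control period).
- vision.capture(name): name is "scene" or "top" or "wrist"; returns the picture (420x560x3 uint8, red, green, blue); there is no depth.
- vision.camera_info(name): a dict with "intrinsics" (3x3 intrinsics, pixels), "camera_from_world" (4x4, takes a point from world to camera coordinates); the wrist camera has in their place "mount" (4x4, takes a point from camera to tool coordinates, whose origin is the TCP and whose axes are the flange's). Camera axes: x right, y up, looking along -z (the intrinsics and any distortion apply to the point x, -y, -z); pixel columns grow to the right and rows downward; lengths in m; the calibration is good to about 2 mm. A picture is of the moment at which its call begins: read the wrist's pose just before it. camera_info takes no time and is no camera call.
- bot.hand_in(): hands the job in, once; it reports no verdict.
The state is a dict: "time_s": time; "joint_positions": joint angles; "qvel": joint speeds; "tau": joint torques, N m; "position": TCP position; "tcp_rot": TCP orientation; "force": force on the tool from outside, world axes, zero at the start; "moment": the same for the moment, N m; "opening": opening from 0.0 (shut) to 1.0 (fully open).
Only numpy, scipy, OpenCV 4.12 (cv2) and the standard library are available. Lean on these libraries where they do the work, as an engineer would, in place of code of your own. Each camera call takes 0.05 s, during which the arm holds its last target. There are 200 camera calls.

TASK

Tighten the four knurled knobs that clamp the glass frame onto the film gate, clockwise and crosswise: a knob, the one diagonally opposite it, then the other two. Bring all four just snug first (about 0.4 N m on each), then go round crosswise again and bring all four firm (about 0.6 N m); never take one firm while another is not yet snug, and never overtighten. Leave the reel cases and the roller where they are.

Things in the scene. Friction and masses are not known exactly. Their poses are not given: they have to be found in the camera images.
- gate: blue anodised film gate, fixed to the cabinet top: a 140 x 132 mm block, 54 mm high with its base, on a 172 x 150 mm plate; origin under its centre on the cabinet top, z up, x across the film path, y along it. A guide roller sticks out at each y end to 99 mm from the centre, 51 mm high at most. Place and yaw vary
- frame: blue clamp frame with the glass window, 128 x 122 x 8 mm, fixed on the gate's rubber gasket; origin in the centre of its underside, 59 mm above the cabinet top; its top is 67 mm up, the spring washers under the knobs reach 70 mm
- knob_fl: nickel plated knurled thumb knob on its stud at x -45, y +45 mm in the gate's frame, diagonally opposite knob_rr. Knurled rim 28 mm across, 8 to 28 mm above the origin, on a rubber bush round a steel collar 20 mm across; origin in the centre of the collar's underside, 70 mm above the cabinet top, z up along the 8 mm stud (3 mm proud). Clockwise from above tightens; height does not change
- knob_rl: nickel plated knurled thumb knob on its stud at x +45, y +45 mm in the gate's frame, diagonally opposite knob_fr. Shape as knob_fl. Every knob first runs free at about 0.06 N m for 0.15 to 0.9 rad, different for each and not visible, until its collar seats. Its rim gives on the bush by 0.4 rad per N m and springs back as much when let go; the collar stays
- knob_rr: nickel plated knurled thumb knob on its stud at x +45, y -45 mm in the gate's frame, diagonally opposite knob_fl. Shape as knob_fl. When a collar seats, the moment on the rim climbs at 2.5 N m per rad to 0.33 N m; then the collar draws down, at 0.6 N m per rad of the rim, squeezing its washer 1.25 mm per N m above 0.33. 0.4 N m is snug, 0.6 N m firm, 0.8 N m overtight
- knob_fr: nickel plated knurled thumb knob on its stud at x -45, y -45 mm in the gate's frame, diagonally opposite knob_rl. Shape as knob_fl. All knobs slip in the fingers unless gripped with about 70 N. A moment read at rest, after a turning step, is some 0.05 N m (up to 0.08) lower than it was while turning, since the arm settles back a little
- washer_fl: steel spring washer under knob_fl, 27 mm across, 2.4 mm thick, origin in the centre of its underside on the frame's top, 8 mm above the frame's origin. It is squeezed (sinks in the frame's z) by 0.1 mm when the knob is snug and 0.34 mm when firm: too little to see
- washer_rl: steel spring washer under knob_rl, 27 mm across, 2.4 mm thick, origin in the centre of its underside on the frame's top, 8 mm above the frame's origin. It is squeezed (sinks in the frame's z) by 0.1 mm when the knob is snug and 0.34 mm when firm: too little to see
- washer_rr: steel spring washer under knob_rr, 27 mm across, 2.4 mm thick, origin in the centre of its underside on the frame's top, 8 mm above the frame's origin. It is squeezed (sinks in the frame's z) by 0.1 mm when the knob is snug and 0.34 mm when firm: too little to see
- washer_fr: steel spring washer under knob_fr, 27 mm across, 2.4 mm thick, origin in the centre of its underside on the frame's top, 8 mm above the frame's origin. It is squeezed (sinks in the frame's z) by 0.1 mm when the knob is snug and 0.34 mm when firm: too little to see
- case_a: bystander: round clear acetate reel case, 98 mm across, 24 mm high, lying on the cabinet top to the left (+y) of the gate; origin under its centre
- case_b: bystander: round clear acetate reel case, 98 mm across, 24 mm high, lying on the cabinet top to the right (-y) of the gate; origin under its centre
- roller: bystander: black rubber drive roller standing on end beyond the gate, 40 mm across, 46 mm high; origin under its centre
Things that resemble listed ones, but are neither listed nor needed, are in the scene too. What is meant by the gate is not pink, and is the larger of those in its own colour.

How it is judged (in metres and radians):
On the way, in this order (a step that is already met when the one before it is completed fails the run):
1. first pass: one diagonal pair of knobs is snug (its washers squeezed 0.02 to 0.27 mm) while the other pair is still loose (under 0.01 mm) (((z of washer_fl in the frame of frame between 0.00773 and 0.00798 m and z of washer_rr in the frame of frame between 0.00773 and 0.00798 m and z of each of washer_rl, washer_fr in the frame of frame above 0.00799 m) or (z of washer_rl in the frame of frame between 0.00773 and 0.00798 m and z of washer_fr in the frame of frame between 0.00773 and 0.00798 m and z of each of washer_fl, washer_rr in the frame of frame above 0.00799 m))), for 0.2 s.
2. first pass done: all four knobs snug, none firm (each washer squeezed 0.02 to 0.27 mm) (z of washer_fl in the frame of frame between 0.00773 and 0.00798 m and z of washer_rl in the frame of frame between 0.00773 and 0.00798 m and z of washer_rr in the frame of frame between 0.00773 and 0.00798 m and z of washer_fr in the frame of frame between 0.00773 and 0.00798 m), for 0.2 s.
3. second pass: one diagonal pair is firm (washers squeezed 0.27 to 0.55 mm) while the other pair is still only snug (under 0.27 mm) (((z of washer_fl in the frame of frame between 0.00745 and 0.00773 m and z of washer_rr in the frame of frame between 0.00745 and 0.00773 m and z of each of washer_rl, washer_fr in the frame of frame above 0.00773 m) or (z of washer_rl in the frame of frame between 0.00745 and 0.00773 m and z of washer_fr in the frame of frame between 0.00745 and 0.00773 m and z of each of washer_fl, washer_rr in the frame of frame above 0.00773 m))), for 0.2 s.
At the end, for the whole second after the job is handed in: All four knobs are firm, each spring washer squeezed 0.27 to 0.55 mm, and the two reel cases and the roller are within 15 mm of where they stood (z of washer_fl in the frame of frame between 0.00745 and 0.00773 m and z of washer_rl in the frame of frame between 0.00745 and 0.00773 m and z of washer_rr in the frame of frame between 0.00745 and 0.00773 m and z of washer_fr in the frame of frame between 0.00745 and 0.00773 m and distance of each of case_a, case_b, roller from where it was at the start of the episode below 0.015 m); the robot touches nothing.
It fails at once if a knob is overtightened (its washer squeezed more than 0.65 mm) (z of any of washer_fl, washer_rl, washer_rr, washer_fr in the frame of frame below 0.00735 m).
It fails at once if a knob is taken firm (washer squeezed more than 0.30 mm) while another is not yet snug (under 0.02 mm) (z of any of washer_fl, washer_rl, washer_rr, washer_fr in the frame of frame below 0.0077 m and z of any of washer_fl, washer_rl, washer_rr, washer_fr in the frame of frame above 0.00798 m).
It fails at once if a reel case or the roller is pushed more than 15 mm (distance of any of case_a, case_b, roller from where it was at the start of the episode above 0.015 m).
It also fails if it takes over 72 s, if anything falls off the work surface, if the arm or the gripper's body presses on something with over 40 N, if the wrist force passes 120 N, or if a joint passes its speed limit or range.

## Working session

There is one attempt and no reset: what is moved stays moved. The work goes in short steps, Python scripts to look and compute and a shell command to move; the robot and the scene stay as the last step left them, time stands still between calls to the robot, and variables do not carry over. Pictures are saved under pics/ and viewed, about 8 in all and at most 12, crops included, and the job is handed in when it is done.

```bash
mkdir -p pics
python3 - <<'E'
from rig import bot, vision
import cv2
for n in ["scene","top"]:
    im=vision.capture(n); cv2.imwrite(f"pics/{n}0.png",im[:,:,::-1])
    print(n,vision.camera_info(n))
print(vision.camera_info("wrist"),bot.grip_depth); print(bot.read_state())
E
```

```text
scene {'intrinsics': array([[394.64037432,   0.        , 272.19084638],
       [  0.        , 394.64037432, 205.96825698],
       [  0.        ,   0.        ,   1.        ]]), 'camera_from_world': array([[-0.4829604 ,  0.87555697,  0.01221659,  0.2220848 ],
       [-0.69637531, -0.39250653,  0.60083279,  0.32726712],
       [ 0.53085843,  0.28167111,  0.79928137, -1.31769135],
       [ 0.        ,  0.        ,  0.        ,  1.        ]])}
top {'intrinsics': array([[420.07527465,   0.        , 273.01323429],
       [  0.        , 420.07527465, 206.00269637],
       [  0.        ,   0.        ,   1.        ]]), 'camera_from_world': array([[-1.66141705e-03, -9.99798939e-01,  1.99830191e-02,
         2.79587307e-02],
       [ 9.92435392e-01,  8.04536238e-04,  1.22765411e-01,
        -5.57166645e-01],
       [-1.22756804e-01,  2.00358200e-02,  9.92234515e-01,
        -1.09825465e+00],
       [ 0.00000000e+00,  0.00000000e+00,  0.00000000e+00,
         1.00000000e+00]])}
{'intrinsics': array([[297.2128779 ,   0.        , 279.1962427 ],
       [  0.        , 297.2128779 , 215.75746881],
   
[... 484 characters left out ...]
  8.21507760e+01, -3.23648379e-04,
        6.76904231e+01, -1.02278809e+01]), 'qvel': array([-0.09138302, -0.1252461 , -0.13980725,  0.06975701, -0.01170334,
       -0.08024038]), 'tau': array([-5.09654801e-04, -4.40983951e+01, -1.77149677e+01,  6.35146047e-02,
        5.33939071e-02, -3.10357700e-05]), 'position': array([0.21969358, 0.58438784, 0.22166347]), 'tcp_rot': array([[-9.35959422e-01,  3.52106404e-01, -1.02015302e-03],
       [ 3.52107709e-01,  9.35957909e-01, -1.71851280e-03],
       [ 3.49720926e-04, -1.96766199e-03, -9.99998003e-01]]), 'force': array([-0.34302367,  0.50234053, -0.07220428]), 'moment': array([ 0.02420191, -0.02813843,  0.04161037]), 'opening': 0.9976356931882501}
```

View pics/top0.png

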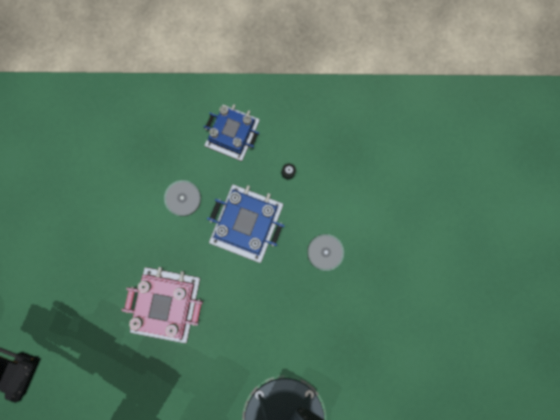

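View pics/scene0.png

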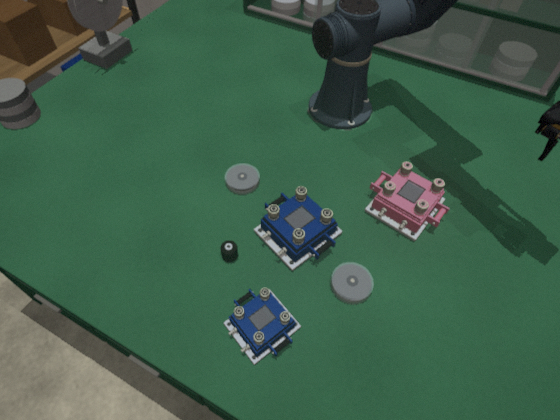

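The gate candidates in the top view are pink at (160,305), large blue at (246,223) and small blue at (232,130). The one that fits is the larger blue gate. Next: an enlarged crop to confirm, and knob positions.

```bash
cat > h.py <<'E'
import numpy as np, cv2
from rig import bot, vision
def ray(name,uv,z,st=None):
    ci=vision.camera_info(name)
    if name=="wrist":
        T=np.eye(4);T[:3,:3]=st["tcp_rot"];T[:3,3]=st["position"];W=T@ci["mount"]
    else: W=np.linalg.inv(ci["camera_from_world"])
    d=np.linalg.inv(ci["intrinsics"])@[uv[0],uv[1],1]; d=W[:3,:3]@[d[0],-d[1],-d[2]]; o=W[:3,3]
    return o+d*(z-o[2])/d[2]
def off(p,yaw=None):
    "shift in tool axes (mm) from the measured TCP to p"
    s=bot.read_state(); return np.round(s["tcp_rot"].T@(np.array(p)-s["position"])*1000,1)
E
python3 - <<'E'
from h import *
im=cv2.imread("pics/top0.png"); c=cv2.resize(im[90:270,150:350],None,fx=4,fy=4,interpolation=cv2.INTER_CUBIC)[:600]
c=cv2.resize(im[110:260,170:350],None,fx=4,fy=4,interpolation=cv2.INTER_CUBIC)
cv2.imwrite("pics/crop.png",c)
P=[ray("top",u,.098)[:2] for u in [(222,231),(235,198),(268,211),(254,244)]]
for p in P: print(p)
print(np.mean(P,0), [np.linalg.norm(P[i]-P[i-1]) for i in range(4)])
s=bot.read_state(); print(s["tcp_rot"].round(2), off([*np.mean(P,0),.22]))
E
```

```text
[0.48575574 0.15756134]
[0.56969836 0.12567982]
[0.53647851 0.04175636]
[0.45306426 0.0769348 ]
[0.51124922 0.10048308] [np.float64(0.08700213891927923), np.float64(0.0897930698370849), np.float64(0.09025910432423094), np.float64(0.09052877688573206)]
[[-0.94  0.35 -0.  ]
 [ 0.35  0.94 -0.  ]
 [ 0.   -0.   -1.  ]] [-443.3 -350.3    2.2]
```

View pics/crop.png

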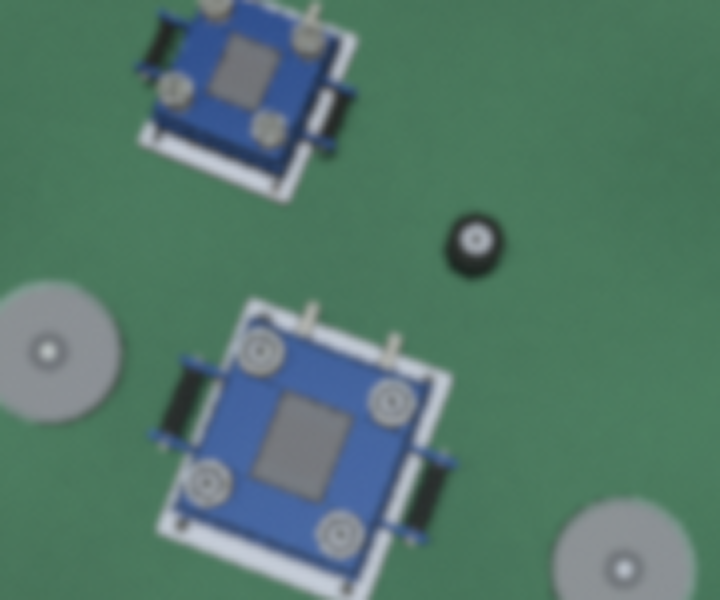

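The crop confirms it. The large blue gate at (246,223) has four knobs, black end rollers and about 90 mm between knobs. A case lies on each side of it and the roller stands beyond. I'm moving above its centre.

```bash
R='[[-443,-350,30],[0,0,0],0]'; python3 -m jog '[[[-443,-350,30],[0,0,0],0],[[-443,-350,30],[0,0,0],0],[[-443,-350,30],[0,0,0],0],[[-443,-350,30],[0,0,0],0],[[-443,-350,30],[0,0,0],0],[[-443,-350,30],[0,0,0],0],[[-443,-350,30],[0,0,0],0],[[-443,-350,30],[0,0,0],0],[[-443,-350,30],[0,0,0],0],[[-443,-350,30],[0,0,0],0],[[-443,-350,30],[0,0,0],0],[[-443,-350,30],[0,0,0],0]]'
python3 - <<'E'
from h import *
s=bot.read_state(); print(s["joint_positions"].round(1), s["position"], off([.5112,.1005,.19]))
E
```

```text
time_s: 1.1
position: [0.4781, 0.1554, 0.1957]
tcp_rot: [[-0.936, 0.352, -0.001], [0.352, 0.936, 0.0], [0.001, -0.0, -1.0]]
force: [0.4, 0.5, 0.4]
opening: 0.999
[  5.2  23.  101.1   0.   55.9 -64.1] [0.47814698 0.15536197 0.19572852] [-50.3 -39.7   5.7]
```

```bash
python3 -m jog '[[[-50,-40,6],[0,0,0],0],[[-50,-40,6],[0,0,0],0],[[-50,-40,6],[0,0,0],0],[[-50,-40,6],[0,0,0],0],[[-50,-40,6],[0,0,0],0]]'
python3 - <<'E'
from h import *
s=bot.read_state(); im=vision.capture("wrist"); cv2.imwrite("pics/w1.png",im[:,:,::-1]); np.save("w1.npy",np.array([s],dtype=object))
print(s["position"],s["tcp_rot"].round(3),s["qvel"].round(2))
E
```

```text
time_s: 1.52
position: [0.5094, 0.1027, 0.1896]
tcp_rot: [[-0.936, 0.352, -0.002], [0.352, 0.936, 0.0], [0.002, -0.0, -1.0]]
force: [0.5, 0.6, -0.4]
opening: 1.005
[0.50944191 0.10266746 0.18961203] [[-0.936  0.352 -0.002]
 [ 0.352  0.936  0.   ]
 [ 0.002 -0.    -1.   ]] [ 1.41 -0.62  0.42 -0.02 -0.14 -0.1 ]
```

View pics/w1.png

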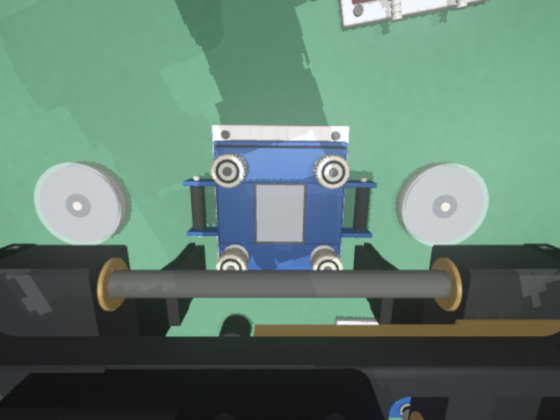

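Run:
```python
from h import *
s=np.load("w1.npy",allow_pickle=True)[0]
U=dict(fr=(229,171),fl=(332,171),rr=(231.5,266.5),rl=(327.5,266.5))
T=dict(fl=(221.75,230.75),rl=(235,197.75),rr=(267.75,210.25),fr=(255,243.25))
L=dict(fl=(-45,45),rl=(45,45),rr=(45,-45),fr=(-45,-45))
def fit(P):
    A=np.array([P[k] for k in L]);B=np.array([L[k] for k in L])/1000
    c=A.mean(0); X=(A-c); th=np.arctan2((B[:,0]*X[:,1]-B[:,1]*X[:,0]).sum(),(B*X).sum())
    R=np.array([[np.cos(th),-np.sin(th)],[np.sin(th),np.cos(th)]])
    print(c,np.degrees(th),"resid mm",((X-B@R.T)*1000).round(1).tolist()); return {k:(c+R@np.array(L[k])/1000).round(4).tolist() for k in L}
P=fit({k:ray("wrist",U[k],.1,s)[:2] for k in U}); print(P)
Q=fit({k:ray("top",T[k],.099)[:2] for k in T}); print(Q)
print({k:off([*P[k],.073]) for k in P}); r=bot.read_state(); print(r["position"],r["tau"],r["moment"],r["joint_positions"].round(1))
```

```text
[0.51195418 0.10284902] -20.87990735939672 resid mm [[0.6, -1.7], [-1.9, -0.5], [-0.8, 1.0], [2.1, 1.1]]
{'fl': [0.4859, 0.1609], 'rl': [0.57, 0.1289], 'rr': [0.538, 0.0448], 'fr': [0.4539, 0.0768]}
[0.51242573 0.10012942] -20.933494880968365 resid mm [[-0.2, -0.1], [-0.3, -0.5], [-0.1, 0.4], [0.6, 0.2]]
{'fl': [0.4865, 0.1582], 'rl': [0.5705, 0.1261], 'rr': [0.5384, 0.042], 'fr': [0.4543, 0.0742]}
{'fl': array([ 42. ,  45.9, 116.8]), 'rl': array([-48. ,  45.5, 116.7]), 'rr': array([-47.6, -44.5, 116.7]), 'fr': array([ 42.4, -44.1, 116.8])}
[0.50927317 0.10316105 0.18975426] [-6.56049717e-01 -3.60903811e+01 -1.46704566e+01 -3.31282674e-02
  6.51218067e-02  1.45508257e-03] [-0.02839575 -0.03726451 -0.03177491] [ -0.9  24.8  99.1   0.   56.3 -70.3]
```

```bash
python3 -m jog '[[[41.3,44.7,0],[0,0,0],0],[[41.3,44.7,20],[0,0,0],0],[[41.3,44.7,55],[0,0,0],0],[[41.3,44.7,85],[0,0,0],0],[[41.3,44.7,105],[0,0,0],0],[[41.3,44.7,116],[0,0,0],0],[[41.3,44.7,116],[0,0,0],0],[[41.3,44.7,116],[0,0,0],0]]'
python3 - <<'E'
from h import *
im=vision.capture("wrist"); cv2.imwrite("pics/w2.png",im[:,:,::-1])
r=bot.read_state(); print(r["position"],r["tau"][5],r["moment"],r["joint_positions"].round(1),off([.4862,.1596,.073]))
E
```

```text
time_s: 2.23
position: [0.4864, 0.1598, 0.0738]
tcp_rot: [[-0.937, 0.35, -0.002], [0.35, 0.937, -0.0], [0.002, -0.001, -1.0]]
force: [0.6, -0.8, -1.1]
opening: 1.002
[0.4873004  0.159651   0.07453137] 0.0008473711204715073 [ 0.04826655 -0.02025302  0.02323431] [  5.6  35.2 105.2   0.   39.5 -63.9] [ 1.  -0.4  1.5]
```

View pics/w2.png

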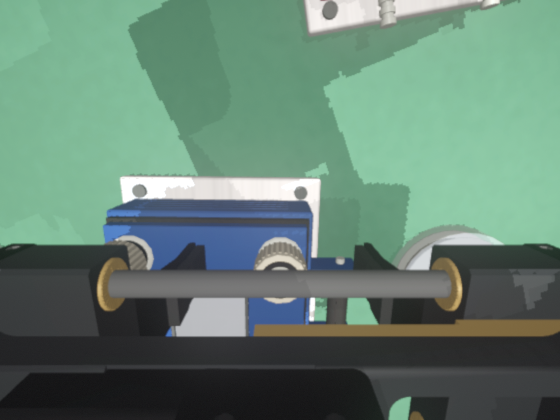

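The knob's column, 279–280, is the image centre. Its rim rows, 238 to 301, match the predicted 238 and 301, so the jaws are centred on it. Closing.

```bash
cat > r.py <<'E'
from h import *
r=bot.read_state(); R=r["tcp_rot"]
print("t",r["time_s"],"tau6 %.3f Mz %.3f"%(r["tau"][5],r["moment"][2]),"Ftool",(R.T@r["force"]).round(1),"q6 %.1f"%r["joint_positions"][5],"yaw %.2f"%np.degrees(np.arctan2(R[1,0],R[0,0])),"open %.3f"%r["opening"],r["position"].round(4))
E
python3 -m jog '[[[0,0,0],[0,0,0],1],[[0,0,0],[0,0,0],1],[[0,0,0],[0,0,0],1],[[0,0,0],[0,0,0],1],[[0,0,0],[0,0,0],1],[[0,0,0],[0,0,0],1],[[0,0,0],[0,0,0],1],[[0,0,0],[0,0,0],1]]'; python3 r.py
python3 -m jog '[[[0,0,0],[0,0,5],1],[[0,0,0],[0,0,5],1],[[0,0,0],[0,0,5],1]]'; python3 r.py
```

```text
time_s: 2.95
position: [0.4875, 0.1586, 0.074]
tcp_rot: [[-0.936, 0.352, -0.0], [0.352, 0.936, -0.0], [0.0, -0.0, -1.0]]
force: [1.3, -0.4, -0.1]
opening: 0.48
t 2.95 tau6 0.000 Mz -0.042 Ftool [-1.3  0.1  0.1] q6 -63.9 yaw 159.38 open 0.480 [0.4875 0.1586 0.074 ]
time_s: 3.2
position: [0.488, 0.1592, 0.0741]
tcp_rot: [[-0.902, 0.431, 0.001], [0.431, 0.902, 0.001], [-0.0, 0.002, -1.0]]
force: [-0.2, 3.4, 0.2]
opening: 0.312
t 3.2 tau6 0.069 Mz -0.012 Ftool [ 1.6  3.  -0.2] q6 -59.0 yaw 154.45 open 0.312 [0.488  0.1592 0.0741]
```

```bash
python3 -m jog '[[[0,0,0],[0,0,5],1],[[0,0,0],[0,0,10],1],[[0,0,0],[0,0,12],1],[[0,0,0],[0,0,12],1]]'; python3 r.py
python3 -m jog '[[[0,0,0],[0,0,5],1],[[0,0,0],[0,0,10],1],[[0,0,0],[0,0,10],1],[[0,0,0],[0,0,10],1]]'; python3 r.py
```

```text
time_s: 3.53
position: [0.4879, 0.1591, 0.0741]
tcp_rot: [[-0.793, 0.609, 0.001], [0.609, 0.793, 0.001], [-0.0, 0.001, -1.0]]
force: [-0.1, 2.9, -0.3]
opening: 0.311
t 3.5333 tau6 0.277 Mz 0.014 Ftool [1.8 2.3 0.3] q6 -46.9 yaw 142.45 open 0.311 [0.4879 0.1591 0.0741]
time_s: 3.87
position: [0.4877, 0.1589, 0.074]
tcp_rot: [[-0.677, 0.736, 0.0], [0.736, 0.677, 0.0], [-0.0, 0.0, -1.0]]
force: [0.7, 3.8, -0.5]
opening: 0.313
t 3.8667 tau6 0.264 Mz 0.240 Ftool [2.3 3.1 0.5] q6 -37.1 yaw 132.63 open 0.313 [0.4877 0.1589 0.074 ]
```

```bash
cat > m.py <<'E'
from h import *
a=[];b=[];F=[]
for i in range(6):
    vision.capture("wrist"); r=bot.read_state(); a.append(r["tau"][5]); b.append(r["moment"][2]); F.append(r["tcp_rot"].T@r["force"])
R=r["tcp_rot"]; print("t %.2f"%r["time_s"],"tau6",np.round(a,3),"Mz",np.round(b,3),"mean %.3f"%np.mean(b[1:]),"Ft",np.mean(F,0).round(1),"q6 %.1f"%r["joint_positions"][5],"yaw %.2f open %.3f"%(np.degrees(np.arctan2(R[1,0],R[0,0])),r["opening"]),r["position"].round(4))
E
python3 m.py
```

```text
t 4.17 tau6 [0.207 0.196 0.197 0.201 0.204 0.207] Mz [0.277 0.227 0.219 0.226 0.235 0.182] mean 0.218 Ft [2.7 3.2 0.3] q6 -36.9 yaw 132.44 open 0.312 [0.4877 0.1589 0.0741]
```

```bash
python3 -m jog '[[[0,0,0],[0,0,4],1],[[0,0,0],[0,0,8],1],[[0,0,0],[0,0,8],1]]'; python3 m.py
```

```text
time_s: 4.42
position: [0.4876, 0.1588, 0.0741]
tcp_rot: [[-0.565, 0.825, 0.0], [0.825, 0.565, 0.0], [-0.0, 0.0, -1.0]]
force: [1.1, 4.6, -1.0]
opening: 0.312
t 4.72 tau6 [0.482 0.372 0.343 0.338 0.339 0.341] Mz [0.337 0.425 0.388 0.339 0.36  0.342] mean 0.371 Ft [3.3 3.3 0.1] q6 -28.9 yaw 124.44 open 0.314 [0.4876 0.1588 0.0741]
```

```bash
python3 -m jog '[[[0,0,0],[0,0,4],1],[[0,0,0],[0,0,4],1]]'; python3 m.py; python3 -m jog '[[[0,0,0],[0,0,0],0],[[0,0,0],[0,0,0],0],[[0,0,0],[0,0,0],0],[[0,0,0],[0,0,0],0],[[0,0,0],[0,0,0],0],[[0,0,-30],[0,0,0],0],[[0,0,-55],[0,0,0],0],[[0,0,-55],[0,0,0],0]]'
python3 - <<'E'
from h import *
print(off([.5394,.0425,.128])); r=bot.read_state();print(r["opening"],r["joint_positions"].round(1),r["tau"][5],r["moment"])
E
```

```text
time_s: 4.88
position: [0.4875, 0.1587, 0.0741]
tcp_rot: [[-0.505, 0.863, 0.0], [0.863, 0.505, 0.0], [0.0, 0.0, -1.0]]
force: [0.7, 5.0, 0.8]
opening: 0.311
t 5.18 tau6 [0.505 0.402 0.375 0.37  0.362 0.373] Mz [0.376 0.308 0.356 0.323 0.433 0.392] mean 0.362 Ft [ 3.6  2.9 -0.4] q6 -24.9 yaw 120.44 open 0.315 [0.4875 0.1587 0.074 ]
time_s: 5.85
position: [0.4903, 0.1588, 0.1326]
tcp_rot: [[-0.506, 0.863, 0.008], [0.863, 0.506, 0.001], [-0.003, 0.007, -1.0]]
force: [0.3, 0.3, 0.4]
opening: 0.836
[-125.2  -16.5    4.9]
0.8359872141108251 [  5.5  29.4 103.   -0.   47.2 -24.9] -0.00730873056454584 [-0.06716511 -0.10419161 -0.02095887]
```

```bash
python3 -m jog '[[[-40,-5,0],[0,0,-7],0],[[-80,-9,0],[0,0,-14],0],[[-115,-13,0],[0,0,-21],0],[[-126,-14.5,0],[0,0,-28],0],[[-126,-14.5,0],[0,0,-35],0],[[-126,-14.5,10],[0,0,-42],0],[[-126,-14.5,30],[0,0,-42],0],[[-126,-14.5,48],[0,0,-42],0],[[-126,-14.5,55],[0,0,-42],0],[[-126,-14.5,55],[0,0,-42],0.3],[[-126,-14.5,55],[0,0,-42],0.3]]'
python3 - <<'E'
from h import *
im=vision.capture("wrist"); cv2.imwrite("pics/w3.png",im[180:360,180:380,::-1].repeat(3,0).repeat(3,1))
E
python3 r.py
```

```text
time_s: 6.77
position: [0.5385, 0.0426, 0.0737]
tcp_rot: [[-0.953, 0.303, -0.001], [0.303, 0.953, 0.0], [0.001, -0.0, -1.0]]
force: [0.2, 1.1, 0.6]
opening: 0.917
t 6.8167 tau6 0.001 Mz -0.008 Ftool [ 0.  -0.  -0.4] q6 -79.7 yaw 162.39 open 0.884 [0.5391 0.0426 0.0743]
```

View pics/w3.png

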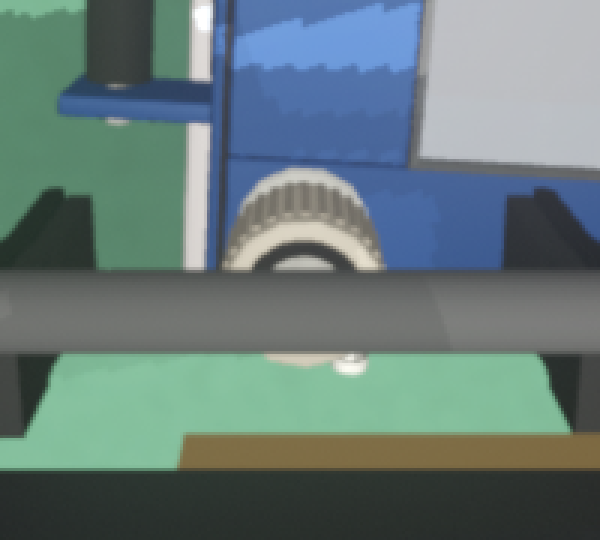

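The knob is at column 281.7, about 1 mm to tool +y, and its rows of 236–301 are as expected. I'm shifting 1 mm and gripping.

```bash
python3 -m jog '[[[0,1,0],[0,0,0],1],[[0,1,0],[0,0,0],1],[[0,1,0],[0,0,0],1],[[0,1,0],[0,0,0],1],[[0,1,0],[0,0,0],1],[[0,1,0],[0,0,0],1],[[0,1,0],[0,0,0],1],[[0,1,0],[0,0,0],1],[[0,1,0],[0,0,0],1],[[0,1,0],[0,0,0],1],[[0,1,0],[0,0,0],1]]'|grep open; python3 r.py
python3 -m jog '[[[0,0,0],[0,0,5],1],[[0,0,0],[0,0,10],1],[[0,0,0],[0,0,10],1],[[0,0,0],[0,0,10],1]]'|grep time; python3 m.py
```

```text
opening: 0.314
t 7.7333 tau6 0.001 Mz 0.043 Ftool [ 0.2 -1.6 -1.3] q6 -79.6 yaw 162.39 open 0.314 [0.539  0.0434 0.0741]
time_s: 8.07
t 8.37 tau6 [0.037 0.024 0.023 0.025 0.027 0.029] Mz [0.036 0.044 0.071 0.043 0.037 0.017] mean 0.042 Ft [-0.4 -2.7 -2.3] q6 -69.6 yaw 152.43 open 0.315 [0.5389 0.0433 0.074 ]
```

Still free. Going on in 12° steps.

```bash
python3 -m jog '[[[0,0,0],[0,0,6],1],[[0,0,0],[0,0,12],1],[[0,0,0],[0,0,12],1],[[0,0,0],[0,0,12],1]]'|grep time; python3 r.py
python3 -m jog '[[[0,0,0],[0,0,0],1],[[0,0,0],[0,0,0],1]]'|grep time; python3 r.py
```

```text
time_s: 8.7
t 8.7 tau6 0.103 Mz 0.007 Ftool [-2.2 -4.  -3.4] q6 -57.8 yaw 140.56 open 0.314 [0.5389 0.0433 0.0741]
time_s: 8.87
t 8.8667 tau6 0.008 Mz 0.042 Ftool [-1.7 -4.7 -2.6] q6 -57.7 yaw 140.49 open 0.316 [0.5389 0.0433 0.074 ]
```

```bash
python3 -m jog '[[[0,0,0],[0,0,6],1],[[0,0,0],[0,0,12],1],[[0,0,0],[0,0,12],1],[[0,0,0],[0,0,12],1],[[0,0,0],[0,0,12],1],[[0,0,0],[0,0,12],1]]'|grep time; python3 r.py
```

```text
time_s: 9.37
t 9.3667 tau6 0.161 Mz 0.161 Ftool [-2.2 -4.  -2.7] q6 -45.7 yaw 128.53 open 0.311 [0.5388 0.0432 0.074 ]
```

```bash
python3 -m jog '[[[0,0,0],[0,0,6],1],[[0,0,0],[0,0,11],1],[[0,0,0],[0,0,11],1]]'|grep time; python3 m.py
```

```text
time_s: 9.62
t 9.92 tau6 [0.486 0.384 0.365 0.362 0.362 0.362] Mz [0.384 0.299 0.331 0.357 0.382 0.38 ] mean 0.350 Ft [-3.7 -4.1 -3.5] q6 -34.8 yaw 117.60 open 0.309 [0.5388 0.0432 0.0741]
```

```bash
python3 -m jog '[[[0,0,0],[0,0,1.5],1],[[0,0,0],[0,0,1.5],1]]'|grep time; python3 m.py; python3 -m jog '[[[0,0,0],[0,0,0],0],[[0,0,0],[0,0,0],0],[[0,0,0],[0,0,0],0],[[0,0,0],[0,0,0],0],[[0,0,0],[0,0,0],0],[[0,0,-30],[0,0,0],0],[[0,0,-55],[0,0,0],0],[[0,0,-55],[0,0,0],0]]'; python3 r.py
```

```text
time_s: 10.08
t 10.38 tau6 [0.438 0.409 0.404 0.403 0.403 0.403] Mz [0.35  0.418 0.423 0.416 0.457 0.414] mean 0.425 Ft [-3.9 -4.2 -3.1] q6 -33.3 yaw 116.11 open 0.314 [0.5387 0.0432 0.0741]
time_s: 11.05
position: [0.5422, 0.0436, 0.1329]
tcp_rot: [[-0.437, 0.9, 0.009], [0.9, 0.437, -0.001], [-0.004, 0.007, -1.0]]
force: [1.2, -0.3, 0.3]
opening: 0.835
t 11.05 tau6 -0.005 Mz -0.023 Ftool [-0.8  0.9 -0.3] q6 -33.1 yaw 115.90 open 0.835 [0.5422 0.0436 0.1329]
```

```bash
python3 -m jog '[[[25,27,0],[0,0,-7],0],[[50,54,0],[0,0,-14],0],[[61.5,66,0],[0,0,-21],0],[[61.5,66,0],[0,0,-28],0],[[61.5,66,0],[0,0,-35],0],[[61.5,66,0],[0,0,-42],0],[[61.5,66,20],[0,0,-46],0],[[61.5,66,40],[0,0,-46],0],[[61.5,66,55],[0,0,-46],0],[[61.5,66,55],[0,0,-46],0.3],[[61.5,66,55],[0,0,-46],0.3]]'
python3 - <<'E'
from h import *
im=vision.capture("wrist"); cv2.imwrite("pics/w4.png",im[180:360,180:380,::-1].repeat(3,0).repeat(3,1))
E
python3 r.py
```

```text
time_s: 11.97
position: [0.5707, 0.1279, 0.0729]
tcp_rot: [[-0.95, 0.311, -0.003], [0.311, 0.95, 0.0], [0.003, -0.001, -1.0]]
force: [0.8, -0.2, 0.6]
opening: 0.92
t 12.0167 tau6 -0.000 Mz -0.039 Ftool [-0.6  0.5  0.4] q6 -70.2 yaw 161.89 open 0.879 [0.5716 0.1279 0.0739]
```

View pics/w4.png

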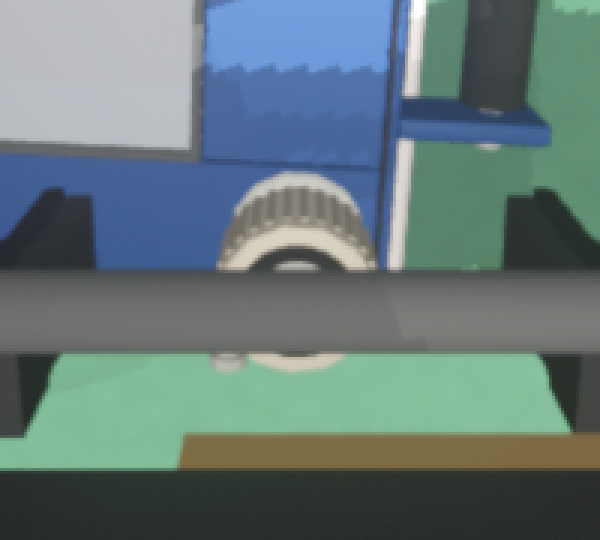

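The knob is at column 279, rows 237–303, so it is centred. Gripping and turning.

```bash
python3 -m jog '[[[0,0,0],[0,0,0],1],[[0,0,0],[0,0,0],1],[[0,0,0],[0,0,0],1],[[0,0,0],[0,0,0],1],[[0,0,0],[0,0,0],1],[[0,0,0],[0,0,0],1],[[0,0,0],[0,0,0],1],[[0,0,0],[0,0,0],1],[[0,0,0],[0,0,0],1],[[0,0,0],[0,0,0],1],[[0,0,0],[0,0,0],1]]'|grep open
python3 -m jog '[[[0,0,0],[0,0,6],1],[[0,0,0],[0,0,12],1],[[0,0,0],[0,0,12],1],[[0,0,0],[0,0,12],1],[[0,0,0],[0,0,12],1],[[0,0,0],[0,0,12],1]]'|grep time; python3 r.py
```

```text
opening: 0.31
time_s: 13.43
t 13.4333 tau6 0.017 Mz 0.040 Ftool [-1.4 -4.3 -3.1] q6 -58.3 yaw 149.99 open 0.313 [0.5714 0.1273 0.0741]
```

```bash
python3 -m jog '[[[0,0,0],[0,0,6],1],[[0,0,0],[0,0,12],1],[[0,0,0],[0,0,12],1],[[0,0,0],[0,0,12],1],[[0,0,0],[0,0,12],1],[[0,0,0],[0,0,12],1]]'|grep time; python3 r.py
```

```text
time_s: 13.93
t 13.9333 tau6 0.027 Mz 0.066 Ftool [-1.4 -5.  -3.9] q6 -46.3 yaw 138.02 open 0.311 [0.5714 0.1272 0.0741]
```

```bash
python3 -m jog '[[[0,0,0],[0,0,6],1],[[0,0,0],[0,0,12],1],[[0,0,0],[0,0,12],1],[[0,0,0],[0,0,12],1],[[0,0,0],[0,0,12],1],[[0,0,0],[0,0,12],1]]'|grep time; python3 r.py
```

```text
time_s: 14.43
t 14.4333 tau6 0.029 Mz 0.058 Ftool [-3.1 -4.6 -4. ] q6 -34.3 yaw 126.02 open 0.314 [0.5713 0.1272 0.0741]
```

```bash
python3 -m jog '[[[0,0,0],[0,0,6],1],[[0,0,0],[0,0,12],1],[[0,0,0],[0,0,12],1],[[0,0,0],[0,0,12],1],[[0,0,0],[0,0,12],1],[[0,0,0],[0,0,12],1]]'|grep time; python3 r.py
```

```text
time_s: 14.93
t 14.9333 tau6 0.028 Mz 0.036 Ftool [-4.  -4.  -4.7] q6 -22.3 yaw 114.02 open 0.311 [0.5712 0.1271 0.0741]
```

```bash
python3 -m jog '[[[0,0,0],[0,0,6],1],[[0,0,0],[0,0,12],1],[[0,0,0],[0,0,12],1],[[0,0,0],[0,0,12],1],[[0,0,0],[0,0,12],1],[[0,0,0],[0,0,12],1]]'|grep time; python3 r.py
```

```text
time_s: 15.43
t 15.4333 tau6 0.297 Mz 0.317 Ftool [-4.8 -3.6 -4.1] q6 -10.4 yaw 102.11 open 0.313 [0.5711 0.1271 0.0741]
```

```bash
python3 -m jog '[[[0,0,0],[0,0,4],1],[[0,0,0],[0,0,7],1],[[0,0,0],[0,0,7],1],[[0,0,0],[0,0,7],1]]'|grep time; python3 m.py
```

```text
time_s: 15.77
t 16.07 tau6 [0.402 0.399 0.398 0.398 0.398 0.398] Mz [0.411 0.402 0.384 0.411 0.408 0.394] mean 0.400 Ft [-5.2 -2.7 -4. ] q6 -3.4 yaw 95.14 open 0.312 [0.5711 0.1271 0.0741]
```

```bash
python3 -m jog '[[[0,0,0],[0,0,0],0],[[0,0,0],[0,0,0],0],[[0,0,0],[0,0,0],0],[[0,0,0],[0,0,0],0],[[0,0,0],[0,0,0],0],[[0,0,-30],[0,0,0],0],[[0,0,-55],[0,0,0],0],[[0,0,-55],[0,0,0],0]]'|grep open; python3 -m jog '[[[-13,-40,0],[0,0,-7],0],[[-27,-80,0],[0,0,-14],0],[[-41.3,-120.4,0],[0,0,-21],0],[[-41.3,-120.4,0],[0,0,-28],0],[[-41.3,-120.4,0],[0,0,-35],0],[[-41.3,-120.4,0],[0,0,-42],0],[[-41.3,-120.4,0],[0,0,-49],0],[[-41.3,-120.4,0],[0,0,-56],0],[[-41.3,-120.4,20],[0,0,-62],0],[[-41.3,-120.4,40],[0,0,-62],0],[[-41.3,-120.4,55],[0,0,-62],0],[[-41.3,-120.4,55],[0,0,-62],0]]'
python3 - <<'E'
from h import *
im=vision.capture("wrist"); cv2.imwrite("pics/w5.png",im[180:360,180:380,::-1].repeat(3,0).repeat(3,1))
E
python3 r.py
```

```text
opening: 0.833
time_s: 17.73
position: [0.4533, 0.0765, 0.0717]
tcp_rot: [[-0.92, 0.393, -0.005], [0.393, 0.92, 0.001], [0.005, -0.002, -1.0]]
force: [-0.0, 0.4, 0.3]
opening: 0.996
t 17.7833 tau6 -0.001 Mz -0.034 Ftool [-0.2  0.2 -0.9] q6 -71.3 yaw 156.88 open 0.997 [0.454  0.0765 0.0727]
```

View pics/w5.png

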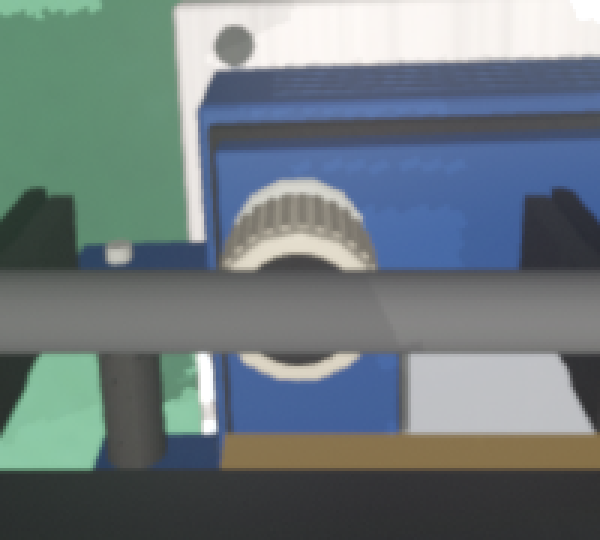

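The knob is at column 280, rows 239–307, and the arm is still settling by about 1 mm towards it. Gripping.

```bash
python3 -m jog '[[[0,0,0],[0,0,0],1],[[0,0,0],[0,0,0],1],[[0,0,0],[0,0,0],1],[[0,0,0],[0,0,0],1],[[0,0,0],[0,0,0],1],[[0,0,0],[0,0,0],1],[[0,0,0],[0,0,0],1],[[0,0,0],[0,0,0],1],[[0,0,0],[0,0,0],1],[[0,0,0],[0,0,0],1],[[0,0,0],[0,0,0],1],[[0,0,0],[0,0,0],1]]'|grep open
python3 -m jog '[[[0,0,0],[0,0,6],1],[[0,0,0],[0,0,12],1],[[0,0,0],[0,0,12],1],[[0,0,0],[0,0,12],1],[[0,0,0],[0,0,12],1],[[0,0,0],[0,0,12],1]]'|grep time; python3 r.py
```

```text
opening: 0.309
time_s: 19.28
t 19.2833 tau6 0.017 Mz 0.068 Ftool [-2.4 -5.2 -1.4] q6 -59.4 yaw 145.01 open 0.313 [0.4549 0.076  0.074 ]
```

```bash
python3 -m jog '[[[0,0,0],[0,0,6],1],[[0,0,0],[0,0,12],1],[[0,0,0],[0,0,12],1],[[0,0,0],[0,0,12],1],[[0,0,0],[0,0,12],1],[[0,0,0],[0,0,12],1]]'|grep time; python3 r.py
```

```text
time_s: 19.78
t 19.7833 tau6 0.028 Mz -0.017 Ftool [-3.2 -5.2 -2.3] q6 -47.4 yaw 133.02 open 0.309 [0.4548 0.0759 0.074 ]
```

```bash
python3 -m jog '[[[0,0,0],[0,0,6],1],[[0,0,0],[0,0,12],1],[[0,0,0],[0,0,12],1],[[0,0,0],[0,0,12],1],[[0,0,0],[0,0,12],1],[[0,0,0],[0,0,12],1]]'|grep time; python3 r.py
```

```text
time_s: 20.28
t 20.2833 tau6 0.044 Mz 0.026 Ftool [-4.1 -3.7 -1.7] q6 -35.4 yaw 121.02 open 0.312 [0.4548 0.0759 0.074 ]
```

```bash
python3 -m jog '[[[0,0,0],[0,0,6],1],[[0,0,0],[0,0,12],1],[[0,0,0],[0,0,12],1],[[0,0,0],[0,0,12],1],[[0,0,0],[0,0,12],1],[[0,0,0],[0,0,12],1]]'|grep time; python3 m.py
```

```text
time_s: 20.78
t 21.08 tau6 [0.318 0.318 0.318 0.318 0.318 0.318] Mz [0.318 0.34  0.338 0.259 0.293 0.243] mean 0.295 Ft [-4.7 -3.4 -2.4] q6 -23.4 yaw 109.12 open 0.312 [0.4547 0.0758 0.074 ]
```

```bash
python3 -m jog '[[[0,0,0],[0,0,4],1],[[0,0,0],[0,0,6],1],[[0,0,0],[0,0,6],1],[[0,0,0],[0,0,6],1]]'|grep time; python3 m.py
```

```text
time_s: 21.42
t 21.72 tau6 [0.427 0.424 0.424 0.424 0.424 0.424] Mz [0.423 0.463 0.411 0.431 0.4   0.428] mean 0.426 Ft [-5.1 -3.  -2.5] q6 -17.5 yaw 103.16 open 0.315 [0.4547 0.0758 0.074 ]
```

All four are snug. I'll start the second pass on fr, which is still gripped, with its diagonal rl next.

```bash
python3 -m jog '[[[0,0,0],[0,0,4],1],[[0,0,0],[0,0,8],1],[[0,0,0],[0,0,10],1],[[0,0,0],[0,0,10],1],[[0,0,0],[0,0,10],1]]'|grep time; python3 m.py
```

```text
time_s: 22.13
t 22.43 tau6 [0.527 0.525 0.525 0.525 0.525 0.525] Mz [0.541 0.53  0.475 0.504 0.499 0.56 ] mean 0.514 Ft [-5.5 -2.4 -2.6] q6 -7.5 yaw 93.19 open 0.310 [0.4546 0.0758 0.074 ]
```

```bash
python3 -m jog '[[[0,0,0],[0,0,4],1],[[0,0,0],[0,0,8],1],[[0,0,0],[0,0,8],1],[[0,0,0],[0,0,8],1]]'|grep time; python3 m.py;  python3 -m jog '[[[0,0,0],[0,0,0],0],[[0,0,0],[0,0,0],0],[[0,0,0],[0,0,0],0],[[0,0,0],[0,0,0],0],[[0,0,0],[0,0,0],0],[[0,0,-30],[0,0,0],0],[[0,0,-55],[0,0,0],0],[[0,0,-55],[0,0,0],0]]'|grep open;python3 r.py
```

```text
time_s: 22.77
t 23.07 tau6 [0.592 0.587 0.586 0.586 0.586 0.586] Mz [0.538 0.625 0.616 0.597 0.587 0.575] mean 0.600 Ft [-5.7 -1.5 -2.4] q6 0.5 yaw 85.21 open 0.313 [0.4546 0.0758 0.074 ]
opening: 0.83
t 23.7333 tau6 -0.007 Mz -0.036 Ftool [0.2 0.6 0.4] q6 0.7 yaw 84.90 open 0.830 [0.4579 0.0764 0.1322]
```

```bash
python3 -m jog '[[[20,37,0],[0,0,-7],0],[[40,74,0],[0,0,-14],0],[[61,111.8,0],[0,0,-21],0],[[61,111.8,0],[0,0,-28],0],[[61,111.8,0],[0,0,-35],0],[[61,111.8,0],[0,0,-42],0],[[61,111.8,0],[0,0,-49],0],[[61,111.8,0],[0,0,-56],0],[[61,111.8,20],[0,0,-60],0],[[61,111.8,40],[0,0,-60],0],[[61,111.8,55],[0,0,-60],0],[[61,111.8,55],[0,0,-60],0]]'|grep -E "time|posi"; python3 -m jog '[[[0,0,0],[0,0,0],0],[[0,0,0],[0,0,0],0]]' | grep -E "force|posi|open"
```

```text
time_s: 24.73
position: [0.5692, 0.1271, 0.0705]
position: [0.5723, 0.1272, 0.0743]
force: [0.4, -0.4, 0.1]
opening: 1.001
```

```bash
python3 -m jog '[[[0,0,0],[0,0,0],1],[[0,0,0],[0,0,0],1],[[0,0,0],[0,0,0],1],[[0,0,0],[0,0,0],1],[[0,0,0],[0,0,0],1],[[0,0,0],[0,0,0],1],[[0,0,0],[0,0,0],1],[[0,0,0],[0,0,0],1],[[0,0,0],[0,0,0],1],[[0,0,0],[0,0,0],1],[[0,0,0],[0,0,0],1],[[0,0,0],[0,0,0],1]]'|grep open
python3 -m jog '[[[0,0,0],[0,0,6],1],[[0,0,0],[0,0,12],1],[[0,0,0],[0,0,17],1],[[0,0,0],[0,0,17],1],[[0,0,0],[0,0,17],1],[[0,0,0],[0,0,17],1]]'|grep time; python3 m.py
```

```text
opening: 0.31
time_s: 26.4
t 26.70 tau6 [0.44  0.443 0.446 0.448 0.451 0.452] Mz [0.439 0.474 0.472 0.451 0.573 0.424] mean 0.479 Ft [-1.5 -2.9 -1.8] q6 -36.3 yaw 127.93 open 0.311 [0.5716 0.1268 0.074 ]
```

```bash
python3 -m jog '[[[0,0,0],[0,0,5],1],[[0,0,0],[0,0,10],1],[[0,0,0],[0,0,10],1],[[0,0,0],[0,0,10],1]]'|grep time; python3 m.py
```

```text
time_s: 27.03
t 27.33 tau6 [0.544 0.547 0.549 0.549 0.549 0.549] Mz [0.569 0.501 0.543 0.499 0.595 0.552] mean 0.538 Ft [-3.1 -4.3 -2.1] q6 -26.4 yaw 118.05 open 0.317 [0.5715 0.1267 0.074 ]
```

```bash
python3 -m jog '[[[0,0,0],[0,0,5],1],[[0,0,0],[0,0,5],1],[[0,0,0],[0,0,5],1]]'|grep time; python3 m.py;  python3 -m jog '[[[0,0,0],[0,0,0],0],[[0,0,0],[0,0,0],0],[[0,0,0],[0,0,0],0],[[0,0,0],[0,0,0],0],[[0,0,0],[0,0,0],0],[[0,0,-30],[0,0,0],0],[[0,0,-55],[0,0,0],0],[[0,0,-55],[0,0,0],0]]'|grep open;python3 r.py
```

```text
time_s: 27.58
t 27.88 tau6 [0.598 0.593 0.592 0.592 0.592 0.592] Mz [0.609 0.538 0.578 0.585 0.628 0.571] mean 0.580 Ft [-3.6 -4.3 -2.7] q6 -21.4 yaw 113.07 open 0.313 [0.5714 0.1267 0.074 ]
opening: 0.831
t 28.55 tau6 -0.008 Mz 0.008 Ftool [-1.2  0.2 -0.2] q6 -21.3 yaw 112.88 open 0.831 [0.5755 0.1277 0.1334]
```

```bash
python3 -m jog '[[[25,-26,0],[0,0,-7],0],[[50,-52,0],[0,0,-14],0],[[62.3,-64.7,0],[0,0,-21],0],[[62.3,-64.7,0],[0,0,-28],0],[[62.3,-64.7,10],[0,0,-35],0],[[62.3,-64.7,30],[0,0,-35],0],[[62.3,-64.7,45],[0,0,-35],0],[[62.3,-64.7,55],[0,0,-35],0],[[62.3,-64.7,55],[0,0,-35],0],[[62.3,-64.7,55],[0,0,-35],0],[[62.3,-64.7,55],[0,0,-35],0]]'|grep -E "time|posi|open|force"; python3 r.py
```

```text
time_s: 29.47
position: [0.4886, 0.1595, 0.0743]
force: [-0.5, -0.7, -0.1]
opening: 0.996
t 29.4667 tau6 -0.000 Mz 0.039 Ftool [ 0.1 -0.9  0.1] q6 -52.3 yaw 147.88 open 0.996 [0.4886 0.1595 0.0743]
```

```bash
python3 -m jog '[[[0,0,0],[0,0,0],1],[[0,0,0],[0,0,0],1],[[0,0,0],[0,0,0],1],[[0,0,0],[0,0,0],1],[[0,0,0],[0,0,0],1],[[0,0,0],[0,0,0],1],[[0,0,0],[0,0,0],1],[[0,0,0],[0,0,0],1],[[0,0,0],[0,0,0],1],[[0,0,0],[0,0,0],1],[[0,0,0],[0,0,0],1],[[0,0,0],[0,0,0],1]]'|grep open
python3 -m jog '[[[0,0,0],[0,0,6],1],[[0,0,0],[0,0,12],1],[[0,0,0],[0,0,18],1],[[0,0,0],[0,0,20],1],[[0,0,0],[0,0,20],1],[[0,0,0],[0,0,20],1]]'|grep time; python3 m.py
```

```text
opening: 0.31
time_s: 30.97
t 31.27 tau6 [0.51  0.506 0.508 0.51  0.512 0.514] Mz [0.547 0.468 0.539 0.505 0.51  0.518] mean 0.508 Ft [-1.1 -2.4 -0.6] q6 -32.3 yaw 127.94 open 0.310 [0.4878 0.1591 0.074 ]
```

```bash
python3 -m jog '[[[0,0,0],[0,0,4],1],[[0,0,0],[0,0,8.5],1],[[0,0,0],[0,0,8.5],1],[[0,0,0],[0,0,8.5],1]]'|grep time; python3 m.py;  python3 -m jog '[[[0,0,0],[0,0,0],0],[[0,0,0],[0,0,0],0],[[0,0,0],[0,0,0],0],[[0,0,0],[0,0,0],0],[[0,0,0],[0,0,0],0],[[0,0,-30],[0,0,0],0],[[0,0,-55],[0,0,0],0],[[0,0,-55],[0,0,0],0]]'|grep open;python3 r.py
```

```text
time_s: 31.6
t 31.90 tau6 [0.58  0.569 0.569 0.571 0.569 0.576] Mz [0.577 0.572 0.585 0.547 0.583 0.575] mean 0.572 Ft [-2.7 -4.  -2. ] q6 -23.8 yaw 119.45 open 0.311 [0.4876 0.159  0.074 ]
opening: 0.832
t 32.5667 tau6 -0.008 Mz -0.013 Ftool [-1.2  1.   1. ] q6 -23.8 yaw 119.37 open 0.832 [0.4912 0.1601 0.1327]
```

```bash
python3 -m jog '[[[-40,-4,0],[0,0,-7],0],[[-80,-8,0],[0,0,-14],0],[[-110,-11,0],[0,0,-21],0],[[-126,-12.4,0],[0,0,-28],0],[[-126,-12.4,0],[0,0,-28],0],[[-126,-12.4,30],[0,0,-28],0],[[-126,-12.4,45],[0,0,-28],0],[[-126,-12.4,55],[0,0,-28],0],[[-126,-12.4,55],[0,0,-28],0],[[-126,-12.4,55],[0,0,-28],0],[[-126,-12.4,55],[0,0,-28],0]]'|grep -E "time|posi|open|force"; python3 r.py
```

```text
time_s: 33.48
position: [0.5395, 0.0439, 0.0746]
force: [-0.3, 0.5, 0.3]
opening: 1.001
t 33.4833 tau6 0.004 Mz -0.060 Ftool [ 0.5  0.3 -0.3] q6 -64.6 yaw 147.39 open 1.001 [0.5395 0.0439 0.0746]
```

```bash
python3 -m jog '[[[0,0,0],[0,0,0],1],[[0,0,0],[0,0,0],1],[[0,0,0],[0,0,0],1],[[0,0,0],[0,0,0],1],[[0,0,0],[0,0,0],1],[[0,0,0],[0,0,0],1],[[0,0,0],[0,0,0],1],[[0,0,0],[0,0,0],1],[[0,0,0],[0,0,0],1],[[0,0,0],[0,0,0],1],[[0,0,0],[0,0,0],1],[[0,0,0],[0,0,0],1]]'|grep open
python3 -m jog '[[[0,0,0],[0,0,6],1],[[0,0,0],[0,0,12],1],[[0,0,0],[0,0,18],1],[[0,0,0],[0,0,20],1],[[0,0,0],[0,0,20],1],[[0,0,0],[0,0,20],1]]'|grep time; python3 m.py
```

```text
opening: 0.311
time_s: 34.98
t 35.28 tau6 [0.494 0.49  0.491 0.494 0.496 0.497] Mz [0.453 0.501 0.503 0.489 0.504 0.528] mean 0.505 Ft [-2.  -3.2 -1.3] q6 -44.6 yaw 127.44 open 0.315 [0.5388 0.0432 0.074 ]
```

```bash
python3 -m jog '[[[0,0,0],[0,0,5],1],[[0,0,0],[0,0,10],1],[[0,0,0],[0,0,10],1],[[0,0,0],[0,0,10],1]]'|grep time; python3 m.py
```

```text
time_s: 35.62
t 35.92 tau6 [0.564 0.566 0.567 0.568 0.568 0.568] Mz [0.475 0.584 0.61  0.57  0.591 0.548] mean 0.581 Ft [-3.5 -4.  -2. ] q6 -34.8 yaw 117.55 open 0.310 [0.5388 0.0432 0.074 ]
```

```bash
python3 -m jog '[[[0,0,0],[0,0,4],1],[[0,0,0],[0,0,4],1],[[0,0,0],[0,0,4],1]]'|grep time; python3 m.py; python3 -m jog '[[[0,0,0],[0,0,0],0],[[0,0,0],[0,0,0],0],[[0,0,0],[0,0,0],0],[[0,0,0],[0,0,0],0],[[0,0,0],[0,0,0],0],[[0,0,-30],[0,0,0],0],[[0,0,-55],[0,0,0],0],[[0,0,-55],[0,0,0],0]]'|grep open;python3 r.py
```

```text
time_s: 36.17
t 36.47 tau6 [0.618 0.613 0.613 0.613 0.613 0.613] Mz [0.567 0.628 0.627 0.58  0.607 0.643] mean 0.617 Ft [-3.3 -4.3 -1.7] q6 -30.8 yaw 113.57 open 0.310 [0.5387 0.0431 0.074 ]
opening: 0.837
t 37.1333 tau6 -0.006 Mz -0.050 Ftool [-0.1  1.  -0.5] q6 -30.6 yaw 113.38 open 0.837 [0.5424 0.0435 0.133 ]
```

All four are firm. Next I retreat upwards, then compare the top view with the first one around the bystanders.

```bash
python3 -m jog '[[[0,0,-40],[0,0,0],0],[[0,0,-80],[0,0,0],0],[[0,0,-100],[0,0,0],0],[[0,0,-100],[0,0,0],0],[[0,0,-100],[0,0,0],0],[[0,0,-100],[0,0,0],0]]'
python3 - <<'E'
from h import *
im=vision.capture("scene")[:,:,::-1]; cv2.imwrite("pics/end.png",im); a=cv2.imread("pics/scene0.png")
g=lambda i:cv2.cvtColor(np.ascontiguousarray(i),cv2.COLOR_BGR2GRAY)
for n,(u,v) in dict(case_a=(352,283),case_b=(242,179),roller=(230,251)).items():
    t=g(a)[v-22:v+22,u-24:u+24]; w=g(im)[v-37:v+37,u-39:u+39]
    m=cv2.minMaxLoc(cv2.matchTemplate(w,t,cv2.TM_CCOEFF_NORMED)); print(n,"shift px",m[3][0]-15,m[3][1]-15,"score %.2f"%m[1])
E
```

```text
time_s: 37.63
position: [0.5381, 0.0437, 0.2278]
tcp_rot: [[-0.397, 0.918, -0.002], [0.918, 0.397, 0.001], [0.001, -0.002, -1.0]]
force: [-0.3, 0.2, -0.2]
opening: 0.998
case_a shift px 0 0 score 0.99
case_b shift px -7 1 score 0.53
roller shift px 0 0 score 0.97
```

View pics/end.png

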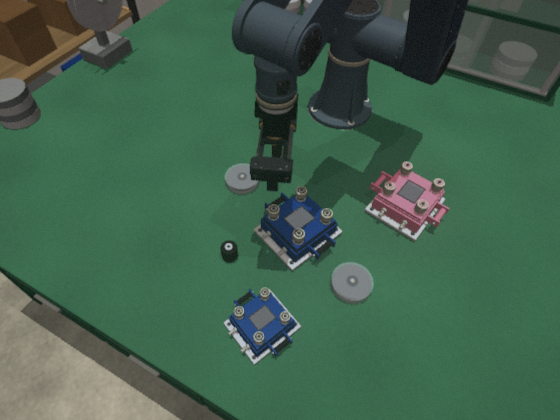

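Case_b is still at (242,179), partly behind the gripper, which explains the poor match. The other case and the roller have not moved and the arm is clear, so I'm handing in.

```bash
python3 -c "
from rig import bot
print(bot.hand_in())"
```

```text
the job is handed in; nothing more can be done
None
```

I tightened all four knobs on the large blue gate crosswise and handed the job in at about 38 s; the hand-in gives no verdict.

| Pass | Order | Moments at rest (N m) |
|---|---|---|
| Snug | fl, rr, rl, fr | 0.37, 0.40, 0.40, 0.42 |
| Firm | fr, rl, fl, rr | 0.59, 0.59, 0.57, 0.61 |

Moments while turning were probably about 0.05 N m higher. By these readings every knob is above the 0.546 N m that counts as firm and well below overtight.

- **Smallest margin:** fl, at 0.57 N m at rest, has the least to spare. I did not top it up.
- **Possible slip:** the last turning steps on fl and rr gained less moment than expected (about 0.007 N m per degree instead of 0.010). That may be slight slip in the fingers, or just settling.
- **Bystanders:** `case_a` and the roller show no shift in the images. The automatic match for `case_b` failed (score 0.53) because the gripper partly hid it; by eye it is where it was.
- **Arm:** it ended clear above the gate with the gripper open and almost no force on it.

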